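# Check two grinder hand brakes and lock off the worn one

## Robot

A 6-joint arm with a two-finger parallel gripper is mounted at the origin on the work surface. World frame = base frame: x ahead of the robot, y to its left, z up, the work surface at z = 0. Lengths are in m, angles in degrees, forces in N, time in s.
With the tool pointing down it reaches from about 0.35 to 0.725 m from the base axis. Payload 4.3 kg.
Tool frame: the origin (TCP) lies at the very end of the fingers, on their centre line; the grasp point (between the pads) lies 19 mm behind it; z points along the fingers, y is the direction in which the jaws open and shut (so a half turn about z gives the same grasp; the last joint's range is limited). The gripper opens to 85 mm and grips with 20 to 120 N. Pads are 22 mm wide; open, the fingers measure 114 mm over their backs; the gripper's body (76 mm by 85 mm) begins 54 mm behind the grasp point. The pads swing forward as they close: fully open they stand 13 mm farther back than shut.
Start: joints at [58.31, 21.618, 4.641, 73.018, 0, 83.68], TCP at [0.246, 0.52, 0.231] pointing down, gripper open.
Joint ranges: [-156.06, 156.06], [-48.1, 94.91], [-58.44, 69.94], [-101.28, 121.22], [-78.64, 73.56], [-180, 180]. Speed limits (degrees/s): [147.25, 147.25, 180, 180, 180, 180].

## Interface

Orientations are given as a 3x3 rotation matrix whose columns are the frame's x, y, z axes.
In Python, from rig import telemetry, viewer, env gives the robot as it stands.
- The arm moves only by the shell command python3 -m handwheel 'ROWS' [OPENING]. ROWS is JSON, a list of rows, each a list of 6 numbers: the shift along the tool's x, y, z in m, then the turn, a rotation vector about the tool's x, y, z in rad. A call has 1 to 10 rows; each row is the pose to reach, as a shift and turn from the pose measured when the call began, along the tool's axes at that moment; what a row does not reach only later rows make up. A row lasts 1/10 s, in which the tool goes at most 50 mm and 8.59 degrees, less where a joint would pass 70% of its speed; a pose out of reach is approached as far as the arm can. A call with a gripper value outside its range is refused whole. OPENING is the opening, from 0 (shut) to 1 (fully open), set as the call begins (- or left out, the last holds). The fingers move at their own pace and stop on an object; the grip force is fixed at half the most. Time passes only in rows, so rows that repeat a pose let the fingers close. It gives the time, the measured TCP pose, the force and the opening at its end, in the units of the state.
- telemetry.state(): the state, without advancing time (a new reading comes with each control period).
- viewer.grab_frame(name): name is "scene" or "top" or "wrist"; returns a dict with "image" (420x560x3 uint8, red, green, blue), "depth" (420x560 float32, m along the optical axis (not along the pixel's ray), 0 where there is no reading), "fx", "fy", "cx", "cy" (pixels), "rvec" (rotation vector, rad) and "tvec" (3), from world to camera coordinates, as OpenCV has them. Camera axes: x right, y down, z forward; pixel columns grow to the right and rows downward; lengths in m; the calibration is good to about 2 mm. A picture is of the moment at which its call begins.
- env.finish_job(): hands the job in, once; it reports no verdict.
The state is a dict: "clock": time; "joint_positions": joint angles; "qd": joint speeds; "tau": joint torques, N m; "tool_pos": TCP position; "eef_rot": TCP orientation; "ft_force": force on the tool from outside, world axes, zero at the start; "moment": the same for the moment, N m; "finger_gap": finger opening in m.
Only numpy, scipy, OpenCV 4.12 (cv2) and the standard library are available. Lean on these libraries where they do the work, as an engineer would, in place of code of your own. Each camera call takes 0.05 s, during which the arm holds its last target.

## Task

Check the two hand-brake controls on the knife-maker's bench: with the backs or tips of the fingers, gently press the lever of the control on the robot's left in toward its bar until it goes no further and let it spring back, then do the same with the right one. One lever stops well short of its bar and is in order; for the other one, whose lever goes right to the bar, then press its lock-off plunger down fully home and leave it down. Do not take hold of anything: levers are pressed from the outside only, without touching the bars, the good control's plunger stays up, and the loose things lying about stay where they are.

Things in the scene. Friction and masses are not known exactly. Their poses are not given: they have to be found in the camera images.
- brake_a: one of two look-alike hand-brake controls bolted to the bench, one on the robot's left (y > 0), one on its right, either way round. Grey base plate 120 x 225 x 10 mm, y -135..90. Origin: on the bench under the grip bar; x points away from the robot (yaw within 0.3), z up. In this frame (mm): lever pivot (upright) x -20, y 62; plunger in a black 44 mm square housing, 50 high, at x 0, y -106
- bar_a (a point): fixed black rubber grip bar of brake_a, radius 15 mm, along y from -64 to 54 mm, on two posts; the point lies on its axis, 90 mm straight above brake_a's origin; axes as brake_a. The lever is on its robot side
- lever_a (a joint): angle (rad) of this control's hand lever: 0 at rest, splayed 0.45 rad from the bar toward the robot; grows as it is pressed to the bar. Of the two levers one, unknown beforehand, is in order and meets a hard stop near 0.24, its tip some 25 mm short of the bar; the worn one goes on to lie against the bar at 0.45. It springs back when let go
- press_a (a point): point on the outer (robot-side) face of lever_a, at mid height, 95 mm from the pivot and 25 mm from the tip; x axis normal to the blade, toward the bar. Aluminium blade 20 mm high (80 to 100 mm above the bench), 9 mm thick, 120 mm long from the pivot. Pushed here the spring takes about 3 N at first, 6 N at 0.24 rad, 8 N at 0.45 rad
- plunger_a (a joint): travel (m) of this control's lock-off plunger: 0 standing up, 0.012 fully home. Pressed straight down against about 4 N of friction; it stays where it is left
- top_a (a point): centre of the flat top of lock-off plunger a's steel mushroom head, 38 mm across; 77 mm above the bench when up, 65 mm when home
- brake_b: one of two look-alike hand-brake controls bolted to the bench, one on the robot's left (y > 0), one on its right, either way round. Grey base plate 120 x 225 x 10 mm, y -135..90. Origin: on the bench under the grip bar; x points away from the robot (yaw within 0.3), z up. In this frame (mm): lever pivot (upright) x -20, y 62; plunger in a black 44 mm square housing, 50 high, at x 0, y -106
- bar_b (a point): fixed black rubber grip bar of brake_b, radius 15 mm, along y from -64 to 54 mm, on two posts; the point lies on its axis, 90 mm straight above brake_b's origin; axes as brake_b. The lever is on its robot side
- lever_b (a joint): angle (rad) of this control's hand lever: 0 at rest, splayed 0.45 rad from the bar toward the robot; grows as it is pressed to the bar. Of the two levers one, unknown beforehand, is in order and meets a hard stop near 0.24, its tip some 25 mm short of the bar; the worn one goes on to lie against the bar at 0.45. It springs back when let go
- press_b (a point): point on the outer (robot-side) face of lever_b, at mid height, 95 mm from the pivot and 25 mm from the tip; x axis normal to the blade, toward the bar. Aluminium blade 20 mm high (80 to 100 mm above the bench), 9 mm thick, 120 mm long from the pivot. Pushed here the spring takes about 3 N at first, 6 N at 0.24 rad, 8 N at 0.45 rad
- plunger_b (a joint): travel (m) of this control's lock-off plunger: 0 standing up, 0.012 fully home. Pressed straight down against about 4 N of friction; it stays where it is left
- top_b (a point): centre of the flat top of lock-off plunger b's steel mushroom head, 38 mm across; 77 mm above the bench when up, 65 mm when home
- earmuffs: bystander: pair of yellow ear defenders, cups 80 mm across, lying flat, 40 mm high; origin on the bench under its middle; loose, leave it alone
- marker_pot: bystander: white cup, 76 mm across, 85 mm high; origin on the bench under its middle; loose, leave it alone
- pencil: bystander: thick carpenter pencil, 170 mm long, 9 mm thick; origin on the bench under its middle; loose, leave it alone
- knife_blank: bystander: knife with wooden handle, 230 mm long, 20 mm high; origin under the joint of handle and blade; loose, leave it alone
- tape_roll: bystander: roll of paper tape, 60 mm across, 24 mm high; origin on the bench under its middle; loose, leave it alone
- sanding_block: bystander: cork sanding block 90 x 50 x 30 mm; origin on the bench under its middle; loose, leave it alone
- pin_dish: bystander: steel dish, 96 mm across, 26 mm high; origin on the bench under its middle; loose, leave it alone
- scale_block: bystander: piece of light wood 120 x 40 x 25 mm; origin on the bench under its middle; loose, leave it alone

How it is judged (in metres and radians):
On the way, in this order (a step that is already met when the one before it is completed fails the run):
1. the left control's lever is pressed by the fingers to its end, both plungers still up (((world y of brake_a above 0 m and value of joint lever_a above 0.43 rad and contact force between the fingers and lever_a above 2 N) or (world y of brake_b above 0 m and value of joint lever_b above 0.22 rad and contact force between the fingers and lever_b above 2 N)) and value of joint each of plunger_a, plunger_b below 0.003 m), for 0.2 s.
2. the left lever has sprung back, and the right control's lever is pressed by the fingers to its end, both plungers still up (((world y of brake_a below 0 m and value of joint lever_a above 0.43 rad and contact force between the fingers and lever_a above 2 N) or (world y of brake_b below 0 m and value of joint lever_b above 0.22 rad and contact force between the fingers and lever_b above 2 N)) and value of joint each of plunger_a, plunger_b below 0.003 m and value of joint any of lever_a, lever_b below 0.05 rad), for 0.2 s.
At the end, for the whole second after the job is handed in: the plunger of the control whose lever reached its bar is pressed home (within 2.5 mm), the other plunger is up (within 3 mm), both levers have sprung back (within 0.05 rad), and no bystander is more than 30 mm from its start (value of joint plunger_a above 0.0095 m and value of joint plunger_b below 0.003 m and value of joint each of lever_a, lever_b below 0.05 rad and distance of each of earmuffs, marker_pot, pencil, knife_blank, tape_roll, sanding_block, pin_dish, scale_block from where it was at the start of the episode below 0.03 m); the robot touches nothing.
It fails at once if the good control's plunger is pressed (value of joint plunger_b above 0.004 m).
It fails at once if a lever is hooked or pinched: the fingers press on its inner face (contact force between the fingers and lever_a_c2 above 2 N or contact force between the fingers and lever_b_c2 above 2 N).
It fails at once if the fingers press on or squeeze a grip bar (contact force between the fingers and brake_a_c0 above 3 N or contact force between the fingers and brake_b_c0 above 3 N).
It fails at once if a lever is forced (over 60 N) (contact force between the fingers and lever_a above 60 N or contact force between the fingers and lever_b above 60 N).
It fails at once if a bystander is moved, lifted or carried (distance of any of earmuffs, marker_pot, pencil, knife_blank, tape_roll, sanding_block, pin_dish, scale_block from where it was at the start of the episode above 0.03 m).
It also fails if it takes over 61 s, if anything falls off the work surface, if the arm or the gripper's body presses on something with over 40 N, if the wrist force passes 120 N, or if a joint passes its speed limit or range.

## Working session

There is one attempt and no reset: what is moved stays moved. The work goes in short steps, Python scripts to look and compute and a shell command to move; the robot and the scene stay as the last step left them, time stands still between calls to the robot, and variables do not carry over. Pictures are saved under pics/ and viewed, and the job is handed in when it is done.

```bash
ls; mkdir -p pics; python3 - <<'E'
from rig import telemetry, viewer
import cv2,pickle
print(telemetry.state())
for n in ["top","scene"]:
    f=viewer.grab_frame(n); pickle.dump(f,open(f"pics/{n}0.pkl","wb"))
    cv2.imwrite(f"pics/{n}0.png",f["image"][:,:,::-1])
    print(n,f["fx"],f["cx"],f["cy"],f["rvec"],f["tvec"])
E
```

```text
pics
{'clock': 0.0, 'joint_positions': array([5.83098561e+01, 2.16600407e+01, 4.56286842e+00, 7.30188113e+01,
       2.41458862e-03, 8.36798536e+01]), 'qd': array([ 0.12598139, -0.07297891, -0.00088366, -0.0051418 , -0.02516991,
       -0.05581681]), 'tau': array([-1.00683552e-03, -4.63609993e+01,  2.69872123e+01,  2.09968560e-02,
       -3.27502594e-04,  1.36371136e-05]), 'tool_pos': array([0.24600469, 0.51899053, 0.23037894]), 'eef_rot': array([[-9.03559615e-01,  4.28460984e-01, -1.09927216e-03],
       [ 4.28462312e-01,  9.03558053e-01, -1.70033657e-03],
       [ 2.64728329e-04, -2.00735214e-03, -9.99997950e-01]]), 'ft_force': array([ 0.20411644, -0.09426386, -0.49983996]), 'moment': array([0.02213456, 0.02261436, 0.01880796]), 'finger_gap': 0.08536455282102012}
top 538.734690704627 280.27488453066957 204.83234186466058 [ 2.15741398 -2.20555594  0.11329985] [-0.01864705  0.53414163  1.75044182]
scene 405.8021223066642 279.13571713553546 210.71468120069719 [ 1.6721444   1.79827953 -0.77626675] [ 0.05073216 -0.3064283   1.4775959 ]
```

View pics/top0.png

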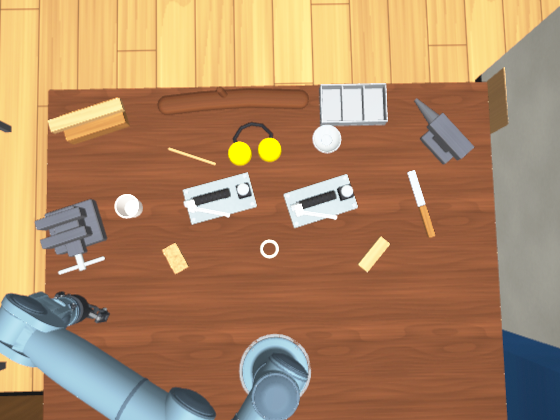

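View pics/scene0.png

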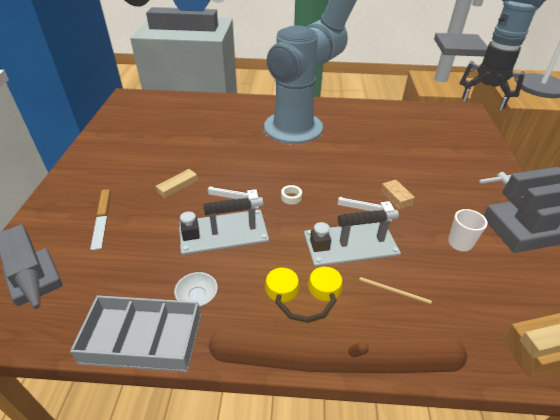

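```bash
cat > h.py <<'E'
import numpy as np,cv2,pickle
def pts(f):
    d=f["depth"]; v,u=np.mgrid[:d.shape[0],:d.shape[1]]
    c=np.stack([(u-f["cx"])/f["fx"]*d,(v-f["cy"])/f["fy"]*d,d],-1)
    R=cv2.Rodrigues(np.array(f["rvec"],float))[0]
    return (c-np.array(f["tvec"]).ravel())@R   # R^T(c-t)
E
python3 - <<'E'
from h import *
f=pickle.load(open("pics/top0.pkl","rb")); P=pts(f)
for (u,v) in [(220,198),(242,190),(190,204),(269,249),(175,258),(270,150),(127,206),(100,300)]: print(u,v,P[v,u].round(4))
img=f["image"].astype(int); mx=img.max(-1);mn=img.min(-1)
h=P[...,2]
for name,(u0,u1,v0,v1) in dict(L=(175,265,165,232),R=(278,364,165,235)).items():
    box=np.zeros(h.shape,bool); box[v0:v1,u0:u1]=1
    m=box&(f["depth"]>0)
    pl=m&(mx-mn<40)&(mx>120)&(h>0.002)&(h<0.02)
    q=P[pl][:,:2]; r=cv2.minAreaRect((q*1000).astype(np.float32)); print(name,"plate",len(q),r, np.median(P[pl][:,2]))
    for lab,mm in dict(black=m&(mx<60)&(h>0.085),lev=m&(mx>150)&(h>0.085),plun=m&(mx>100)&(h>0.06)&(h<0.085)).items():
        q=P[mm]
        if len(q)>3:
            print(lab,len(q),q.mean(0).round(4)); rr=cv2.minAreaRect((q[:,:2]*1000).astype(np.float32)); print("  ",rr)
crop=cv2.resize(f["image"][150:240,165:370,::-1],None,fx=3.9,fy=3.9,interpolation=cv2.INTER_CUBIC); cv2.imwrite("pics/crop0.png",crop)
E
```

```text
220 198 [0.5531 0.1608 0.0936]
242 190 [0.5794 0.0919 0.075 ]
190 204 [0.5343 0.2527 0.1127]
269 249 [ 0.3897  0.0099 -0.0021]
175 258 [0.3672 0.3148 0.0326]
270 150 [ 7.144e-01 -5.000e-04  3.930e-02]
127 206 [ 0.5432  0.4801 -0.0033]
100 300 [ 0.2352  0.5686 -0.0073]
L plate 1572 ((559.3781127929688, 170.83822631835938), (129.80230712890625, 226.35032653808594), 13.672564506530762) 0.00894067551990756
black 35 [0.5678 0.1854 0.102 ]
   ((557.8878784179688, 188.97021484375), (23.130319595336914, 110.89071655273438), 14.459410667419434)
lev 239 [0.5277 0.2158 0.1002]
   ((545.6826782226562, 201.91189575195312), (143.21791076660156, 93.01162719726562), 86.44051361083984)
plun 124 [0.5764 0.1055 0.076 ]
   ((539.6659545898438, 160.94775390625), (86.77495574951172, 195.9718780517578), 14.727628707885742)
R plate 1535 ((540.7379150390625, -165.94422912597656), (134.22056579589844, 226.01708984375), 16.180391311645508) 0.009088210949664006
black 49 [ 0.5511 -0.149   0.1   ]
   ((542.3153076171875, -148.8826446533203), (23.186857223510742, 105.77893829345703), 17.31016731262207)
lev 244 [ 0.5104 -0.1208  0.1007]
   ((527.8994140625, -133.29571533203125), (145.5789031982422, 89.61199951171875), 88.7278060913086)
plun 125 [ 0.5633 -0.2251  0.0751]
   ((526.8289184570312, -174.29296875), (78.99716186523438, 198.25425720214844), 17.477680206298828)
```

```bash
ls pics
```

```text
crop0.png
scene0.pkl
scene0.png
top0.pkl
top0.png
```

View pics/crop0.png

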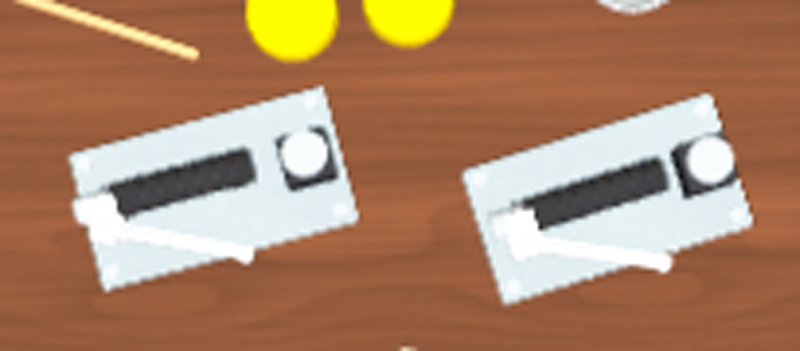

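```bash
python3 -m handwheel '[[-0.033,-0.024,0,0,0,0.14],[-0.066,-0.049,0,0,0,0.28],[-0.1,-0.073,0,0,0,0.42],[-0.132,-0.098,0,0,0,0.56],[-0.165,-0.122,0,0,0,0.7],[-0.198,-0.146,0,0,0,0.84],[-0.231,-0.171,0,0,0,0.98],[-0.264,-0.195,0,0,0,1.1],[-0.297,-0.22,0,0,0,1.127],[-0.330,-0.244,0,0,0,1.127]]' 0; python3 - <<'E'
from h import *
from rig import telemetry, viewer
s=telemetry.state(); print(s["tool_pos"],s["eef_rot"].round(3),s["joint_positions"].round(1),s["finger_gap"])
for n in ["wrist","scene"]:
    f=viewer.grab_frame(n); pickle.dump(f,open(f"pics/{n}1.pkl","wb"))
    cv2.imwrite(f"pics/{n}1.png",f["image"][:,:,::-1])
print(telemetry.state()["ft_force"])
E
```

```text
clock: 1.1
tool_pos: [0.4398, 0.1555, 0.2306]
eef_rot: [[-0.0, 1.0, -0.002], [1.0, 0.0, -0.002], [-0.002, -0.002, -1.0]]
ft_force: [1.0, 0.3, 0.8]
finger_gap: -0.0002
[0.43983265 0.15551897 0.23055935] [[-0.     1.    -0.002]
 [ 1.     0.    -0.002]
 [-0.002 -0.002 -1.   ]] [ 1.170e+01  9.200e+00 -1.220e+01  6.880e+01 -1.000e-01  1.017e+02] -0.0001770230292369262
[-0.80400465  0.48600064 -0.1517629 ]
```

View pics/wrist1.png

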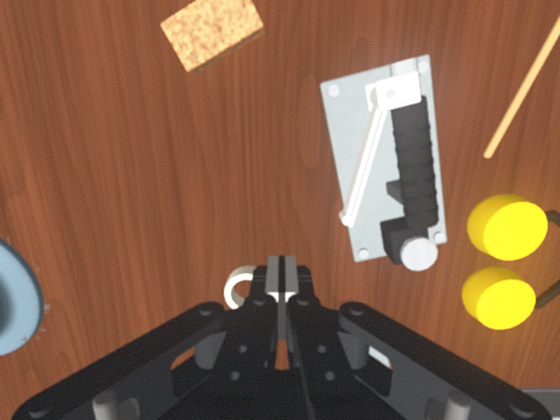

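View pics/scene1.png

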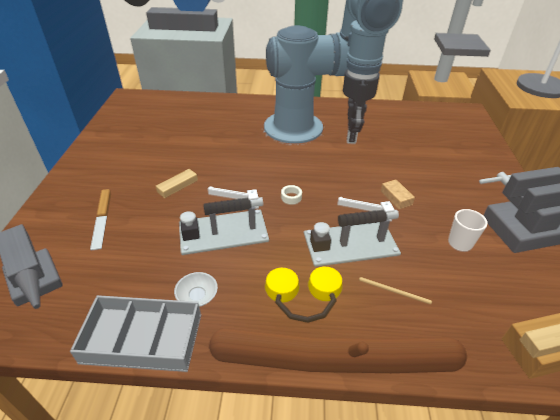

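```bash
cat >> h.py <<'E'
def ray(f,u,v,z):
    R=cv2.Rodrigues(np.array(f["rvec"],float))[0]; t=np.array(f["tvec"]).ravel()
    o=-R.T@t; d=R.T@np.array([(u-f["cx"])/f["fx"],(v-f["cy"])/f["fy"],1]); return o+d*(z-o[2])/d[2]
def fit(A,B):
    A=np.array(A);B=np.array(B);a=A-A.mean(0);b=B-B.mean(0)
    th=np.arctan2((a[:,0]*b[:,1]-a[:,1]*b[:,0]).sum(),(a*b).sum())
    R=np.array([[np.cos(th),-np.sin(th)],[np.sin(th),np.cos(th)]]); t=B.mean(0)-R@A.mean(0)
    print("yaw",th,"o",t,"res mm",((A@R.T+t-B)*1000).round(1).tolist()); return th,R,t
E
python3 - <<'E'
from h import *
f=pickle.load(open("pics/wrist1.pkl","rb")); P=pts(f); print(f["rvec"],f["tvec"])
print(P[253,419],P[150,340],P[150,415])
img=f["image"]; 
cr=cv2.resize(img[40:280,300:470,::-1],None,fx=2.5,fy=2.5,interpolation=cv2.INTER_CUBIC); cv2.imwrite("pics/crop1.png",cr)
M=[(-.06,.09),(.06,.09),(.06,-.135),(-.06,-.135),(0,-.106)]
px=[(321,83,.01),(430,56,.01),(446,240,.01),(356,262,.01),(419,253,.077)]
B=[ray(f,*p)[:2] for p in px]; print(np.array(B).round(4).tolist())
th,R,t=fit(M,B)
for s in (.45,.21,0):
    d=np.array([-np.sin(s),-np.cos(s)]);n=np.array([-np.cos(s),np.sin(s)])
    print(s,(R@(np.array([-.02,.062])+.095*d+.0045*n)+t).round(4))
print("tip",ray(f,347,219,.1),"model",R@(np.array([-.02,.062])+.12*np.array([-np.sin(.45),-np.cos(.45)]))+t)
f=pickle.load(open("pics/top0.pkl","rb")); 
for off in [(0,0)]:
  c=lambda x,y:(165+x/3.9-.37,150+y/3.9-.37)
  for pp in ([(107,292),(70,155),(322,87),(357,218),(305,152)],[(506,305),(464,173),(712,93),(752,226),(710,160)]):
    B=[ray(f,*c(*p),z)[:2] for p,z in zip(pp,[.01]*4+[.077])]
    th,R,t=fit([M[0],M[1],M[2],M[3],M[4]],B)
    for s in (.45,.21,0):
      d=np.array([-np.sin(s),-np.cos(s)]);n=np.array([-np.cos(s),np.sin(s)])
      print(s,(R@(np.array([-.02,.062])+.095*d+.0045*n)+t).round(4))
E
```

```text
[-2.83552746e+00 -9.18697935e-04  2.37133836e-03] [-0.43936811  0.10922445  0.42682915]
[0.58435676 0.09455562 0.07734307] [0.50772375 0.19414025 0.00906496] [0.55420253 0.20442194 0.10529103]
[[0.4826, 0.2665], [0.5979, 0.2932], [0.6492, 0.0812], [0.5368, 0.0501], [0.5845, 0.0944]]
yaw 0.24168275014158389 o [0.56079613 0.19513885] res mm [[-1.6, 1.7], [-0.3, 3.7], [2.2, -2.8], [-1.9, -0.4], [1.6, -2.2]]
0.45 [0.5025 0.1585]
0.21 [0.5251 0.1555]
0 [0.5449 0.1572]
tip [0.50105614 0.13999264 0.1       ] model [0.50172086 0.13314454]
yaw 0.254351122072367 o [0.55706981 0.19203916] res mm [[0.4, 1.9], [-0.9, 1.6], [1.7, -0.8], [-1.3, -3.1], [0.2, 0.4]]
0.45 [0.4992 0.1547]
0.21 [0.5218 0.1519]
0 [0.5417 0.1539]
yaw 0.2867567800720497 o [ 0.5396717  -0.14351804] res mm [[-0.8, 1.4], [0.9, 2.3], [0.1, 0.7], [0.1, -3.0], [-0.3, -1.5]]
0.45 [ 0.4831 -0.1827]
0.21 [ 0.5058 -0.1848]
0 [ 0.5255 -0.1821]
```

View pics/crop1.png

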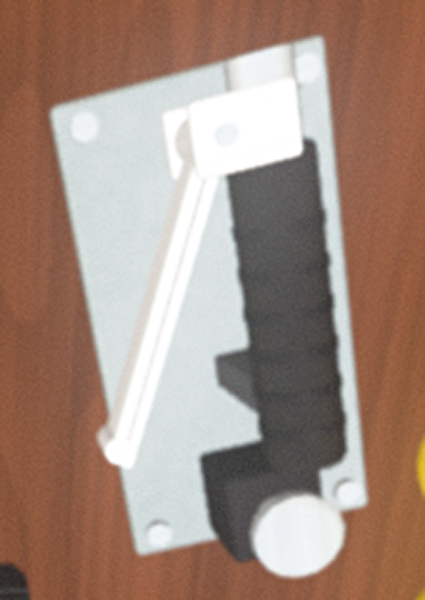

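```bash
python3 -m handwheel '[[0,0.005,0.04,0,0,0],[0.002,0.01,0.08,0,0,0],[0.002,0.01,0.12,0,0,0],[0.002,0.01,0.147,0,0,0],[0.002,0.01,0.147,0,0,0],[0.002,0.02,0.147,0,0,0],[0.002,0.025,0.147,0,0,0],[0.002,0.03,0.147,0,0,0]]'; python3 -m handwheel '[[0,0.005,0,0,0,0],[0,0.01,0,0,0,0],[0,0.015,0,0,0,0],[0,0.02,0,0,0,0],[0,0.02,0,0,0,0]]'
```

```text
clock: 2.0
tool_pos: [0.4741, 0.1555, 0.0854]
eef_rot: [[0.005, 1.0, 0.004], [1.0, -0.005, -0.002], [-0.002, 0.004, -1.0]]
ft_force: [0.4, -0.2, 0.6]
finger_gap: -0.0001
clock: 2.5
tool_pos: [0.4936, 0.1551, 0.0852]
eef_rot: [[0.006, 1.0, 0.002], [1.0, -0.006, -0.003], [-0.003, 0.002, -1.0]]
ft_force: [-2.9, 0.1, 2.6]
finger_gap: -0.0
```

```bash
python3 -m handwheel '[[0,0.003,0,0,0,0],[0,0.006,0,0,0,0],[0,0.009,0,0,0,0],[0,0.012,0,0,0,0],[0,0.012,0,0,0,0]]'; python3 -m handwheel '[[0,0.002,0,0,0,0],[0,0.004,0,0,0,0],[0,0.004,0,0,0,0]]'
```

```text
clock: 3.0
tool_pos: [0.505, 0.1543, 0.0847]
eef_rot: [[0.006, 1.0, 0.0], [1.0, -0.006, -0.004], [-0.004, 0.0, -1.0]]
ft_force: [-3.9, -2.4, 1.7]
finger_gap: -0.0002
clock: 3.3
tool_pos: [0.5084, 0.1541, 0.0845]
eef_rot: [[0.006, 1.0, -0.001], [1.0, -0.006, -0.005], [-0.005, -0.001, -1.0]]
ft_force: [-4.9, -0.8, 2.6]
finger_gap: -0.0002
```

```bash
python3 -m handwheel '[[0,0.0015,0,0,0,0],[0,0.003,0,0,0,0],[0,0.003,0,0,0,0]]'; python3 -m handwheel '[[0,0.0015,0,0,0,0],[0,0.003,0,0,0,0],[0,0.003,0,0,0,0]]'
```

```text
clock: 3.6
tool_pos: [0.5107, 0.154, 0.0843]
eef_rot: [[0.006, 1.0, -0.003], [1.0, -0.006, -0.005], [-0.005, -0.003, -1.0]]
ft_force: [-5.5, -1.2, 3.9]
finger_gap: 0.0001
clock: 3.9
tool_pos: [0.5128, 0.154, 0.0841]
eef_rot: [[0.006, 1.0, -0.004], [1.0, -0.006, -0.005], [-0.005, -0.004, -1.0]]
ft_force: [-4.7, -1.0, 4.8]
finger_gap: -0.0003
```

```bash
python3 -m handwheel '[[0,0.0015,0,0,0,0],[0,0.003,0,0,0,0],[0,0.003,0,0,0,0]]'; python3 -m handwheel '[[0,0.0015,0,0,0,0],[0,0.003,0,0,0,0],[0,0.003,0,0,0,0]]';  python3 - <<'E'
from h import *
from rig import telemetry, viewer
f=viewer.grab_frame("wrist"); pickle.dump(f,open(f"pics/wrist2.pkl","wb"))
cv2.imwrite(f"pics/wrist2.png",f["image"][:,:,::-1])
E
```

```text
clock: 4.2
tool_pos: [0.5149, 0.154, 0.084]
eef_rot: [[0.005, 1.0, -0.006], [1.0, -0.005, -0.004], [-0.004, -0.006, -1.0]]
ft_force: [-6.7, -1.0, 4.4]
finger_gap: -0.0002
clock: 4.5
tool_pos: [0.5169, 0.1541, 0.0839]
eef_rot: [[0.005, 1.0, -0.008], [1.0, -0.005, -0.004], [-0.004, -0.008, -1.0]]
ft_force: [-6.1, -1.1, 4.0]
finger_gap: -0.0002
```

View pics/wrist2.png

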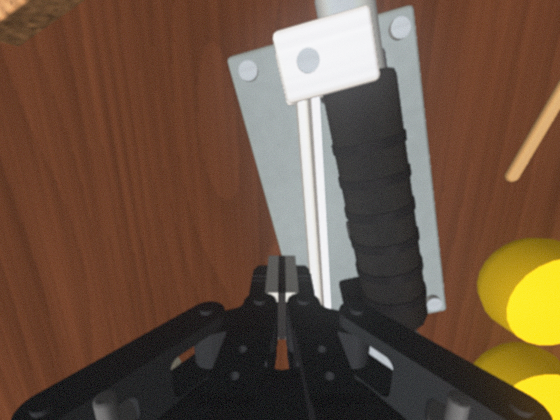

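```bash
python3 -m handwheel '[[0,0.0015,0,0,0,0],[0,0.003,0,0,0,0],[0,0.003,0,0,0,0]]'; python3 -m handwheel '[[0,0.0015,0,0,0,0],[0,0.003,0,0,0,0],[0,0.003,0,0,0,0]]'
```

```text
clock: 4.85
tool_pos: [0.5189, 0.1542, 0.0838]
eef_rot: [[0.005, 1.0, -0.01], [1.0, -0.005, -0.004], [-0.004, -0.01, -1.0]]
ft_force: [-6.5, -1.3, 5.2]
finger_gap: 0.0
clock: 5.15
tool_pos: [0.5208, 0.1543, 0.0837]
eef_rot: [[0.004, 1.0, -0.012], [1.0, -0.004, -0.004], [-0.004, -0.012, -1.0]]
ft_force: [-6.8, -0.8, 5.2]
finger_gap: 0.0
```

```bash
python3 -m handwheel '[[0,0.002,0,-0.01,0,0],[0,0.004,0,-0.015,0,0],[0,0.004,0,-0.015,0,0]]'; python3 -m handwheel '[[0,0.0015,0,-0.01,0,0],[0,0.003,0,-0.01,0,0],[0,0.003,0,-0.01,0,0]]'
```

```text
clock: 5.45
tool_pos: [0.5234, 0.1545, 0.0835]
eef_rot: [[0.004, 1.0, 0.0], [1.0, -0.004, -0.003], [-0.003, 0.0, -1.0]]
ft_force: [-6.6, -0.6, 5.0]
finger_gap: -0.0003
clock: 5.75
tool_pos: [0.5249, 0.1547, 0.0834]
eef_rot: [[0.003, 1.0, 0.008], [1.0, -0.003, -0.003], [-0.003, 0.008, -1.0]]
ft_force: [-7.7, -0.4, 6.3]
finger_gap: 0.0001
```

```bash
python3 -m handwheel '[[0,0.002,0,0,0,0],[0,0.004,0,0,0,0],[0,0.004,0,0,0,0]]'; python3 -m handwheel '[[0,0.0015,0,0,0,0],[0,0.003,0,0,0,0],[0,0.003,0,0,0,0]]'
```

```text
clock: 6.05
tool_pos: [0.5274, 0.1549, 0.0832]
eef_rot: [[0.003, 1.0, 0.005], [1.0, -0.003, -0.002], [-0.002, 0.005, -1.0]]
ft_force: [-7.9, -0.2, 4.6]
finger_gap: -0.0001
clock: 6.35
tool_pos: [0.5288, 0.1551, 0.083]
eef_rot: [[0.002, 1.0, 0.002], [1.0, -0.002, -0.002], [-0.002, 0.002, -1.0]]
ft_force: [-7.1, 0.0, 5.1]
finger_gap: -0.0002
```

```bash
 python3 - <<'E'
from h import *
from rig import telemetry, viewer
f=viewer.grab_frame("wrist"); pickle.dump(f,open(f"pics/wrist3.pkl","wb"))
cv2.imwrite(f"pics/wrist3.png",f["image"][:,:,::-1])
E
```

```text
(no output)
```

View pics/wrist3.png

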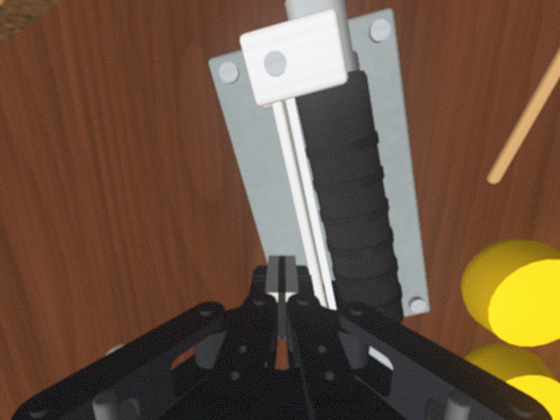

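```bash
python3 -m handwheel '[[0,0.0015,0,0,0,0],[0,0.003,0,0,0,0],[0,0.003,0,0,0,0]]'; python3 -m handwheel '[[0,0.0015,0,0,0,0],[0,0.003,0,0,0,0],[0,0.003,0,0,0,0]]'
```

```text
clock: 6.7
tool_pos: [0.5301, 0.1553, 0.0829]
eef_rot: [[0.002, 1.0, -0.001], [1.0, -0.002, -0.001], [-0.001, -0.001, -1.0]]
ft_force: [-7.2, -0.1, 6.3]
finger_gap: 0.0001
clock: 7.0
tool_pos: [0.5309, 0.1553, 0.0827]
eef_rot: [[0.001, 1.0, -0.005], [1.0, -0.001, -0.001], [-0.001, -0.005, -1.0]]
ft_force: [-8.7, -1.0, 7.5]
finger_gap: 0.0002
```

```bash
python3 -m handwheel '[[0,0.002,0,0,0,0],[0,0.004,0,-0.005,0,0],[0,0.005,0,-0.005,0,0]]'; python3 -m handwheel '[[0,0.002,0,0,0,0],[0,0.004,0,-0.005,0,0],[0,0.005,0,-0.005,0,0]]'
```

```text
clock: 7.3
tool_pos: [0.5314, 0.1553, 0.0822]
eef_rot: [[0.0, 1.0, -0.008], [1.0, -0.0, -0.001], [-0.001, -0.008, -1.0]]
ft_force: [-15.7, -1.1, 12.4]
finger_gap: -0.0003
clock: 7.6
tool_pos: [0.5314, 0.1551, 0.0817]
eef_rot: [[-0.001, 1.0, -0.012], [1.0, 0.001, -0.002], [-0.002, -0.012, -1.0]]
ft_force: [-16.6, -1.7, 13.9]
finger_gap: -0.0
```

```bash
python3 -m handwheel '[[0,0.005,0,0,0,0],[0,0.005,0,0,0,0],[0,0.005,0,0,0,0],[0,0.005,0,0,0,0]]'; python3 - <<'E'
from h import *
from rig import telemetry, viewer
f=viewer.grab_frame("wrist"); pickle.dump(f,open(f"pics/wrist4.pkl","wb"))
cv2.imwrite(f"pics/wrist4.png",f["image"][:,:,::-1])
E
```

```text
clock: 8.0
tool_pos: [0.5312, 0.1548, 0.0813]
eef_rot: [[-0.002, 1.0, -0.021], [1.0, 0.001, -0.002], [-0.002, -0.021, -1.0]]
ft_force: [-15.8, -2.5, 12.2]
finger_gap: -0.0001
```

View pics/wrist4.png

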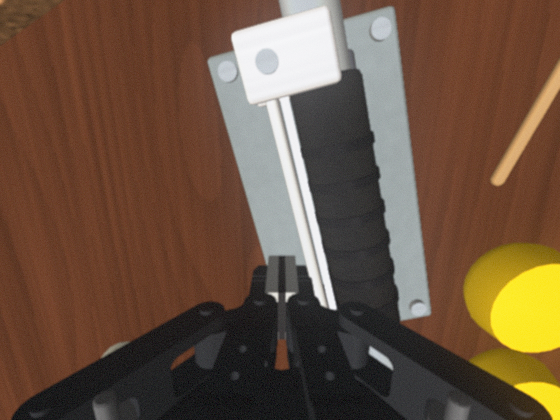

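```bash
python3 - <<'E'
from h import *
f=pickle.load(open("pics/wrist4.pkl","rb")); P=pts(f); im=f["image"].astype(int)
def line(fn,z,vs):
    q=[ray(f,fn(v),v,z)[:2] for v in vs]; q=np.array(q); p=np.polyfit(q[:,1],q[:,0],1); print(-np.arctan(p[0]), "rms mm",1000*np.std(np.polyval(p,q[:,1])-q[:,0])); return p
vs=list(range(115,255,5))
def inner(v): # white->black transition
    g=im[v].sum(-1); u0=270+(v-100)*.28; us=np.arange(int(u0),int(u0)+40); d=np.diff(g[us].astype(float)); k=np.argmin(d); return us[k]+.5
def outer(v):
    g=im[v,:,2]; u0=267+(v-100)*.28; us=np.arange(int(u0)-15,int(u0)+12); d=np.diff(g[us].astype(float)); k=np.argmax(d);return us[k]+.5
print("lever inner top");line(inner,.1,vs)
print([round(inner(v)) for v in vs])
def pl(v):
    r=im[v,:,2]; u0=213+(v-60)*.25; us=np.arange(int(u0)-14,int(u0)+15); d=np.diff(r[us].astype(float)); return us[np.argmax(d)]+.5
print("plate left");line(pl,.01,list(range(90,230,5)));print([round(pl(v)) for v in range(90,230,5)])
E
```

```text
lever inner top
0.24759395341594084 rms mm 0.1200005987791736
[292, 294, 294, 296, 298, 298, 300, 300, 302, 304, 304, 306, 306, 308, 308, 310, 312, 312, 314, 314, 316, 316, 318, 318, 320, 322, 322, 324]
plate left
0.24499279423104123 rms mm 0.2288993818302461
[216, 216, 218, 220, 220, 222, 224, 226, 226, 228, 230, 230, 232, 234, 236, 238, 238, 240, 242, 242, 244, 246, 246, 248, 250, 252, 252, 254]
```

```bash
python3 -m handwheel '[[0,-0.01,0,-0.01,0,0],[0,-0.03,0,-0.02,0,0],[0,-0.05,0,-0.02,0,0],[0,-0.075,0,-0.02,0,0],[0,-0.085,0,-0.02,0,0],[0,-0.09,-0.05,-0.02,0,0],[-0.02,-0.095,-0.1,-0.02,0,0],[-0.06,-0.1,-0.14,-0.02,0,0],[-0.105,-0.1,-0.149,-0.02,0,0],[-0.15,-0.1,-0.149,-0.02,0,0]]'; python3 -m handwheel '[[-0.045,0,0,0,0,0],[-0.09,0,0,0,0,0],[-0.135,0,0,0,0,0],[-0.175,0,0,0,0,0],[-0.187,0,0,0,0,0],[-0.187,0,0,0,0,0]]';python3 - <<'E'
from h import *
from rig import telemetry, viewer
for n in ["wrist","scene"]:
    f=viewer.grab_frame(n); pickle.dump(f,open(f"pics/{n}5.pkl","wb"))
    cv2.imwrite(f"pics/{n}5.png",f["image"][:,:,::-1])
E
```

```text
clock: 9.05
tool_pos: [0.4383, 0.0034, 0.2365]
eef_rot: [[-0.004, 1.0, 0.008], [1.0, 0.004, -0.004], [-0.004, 0.008, -1.0]]
ft_force: [1.8, 0.4, -0.8]
finger_gap: 0.0002
clock: 9.65
tool_pos: [0.4401, -0.1857, 0.2374]
eef_rot: [[-0.001, 1.0, 0.01], [1.0, 0.001, -0.004], [-0.004, 0.01, -1.0]]
ft_force: [0.2, 0.9, 0.1]
finger_gap: -0.0001
```

View pics/wrist5.png

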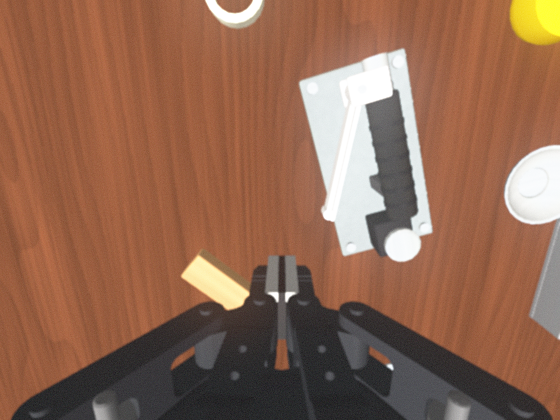

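View pics/scene5.png

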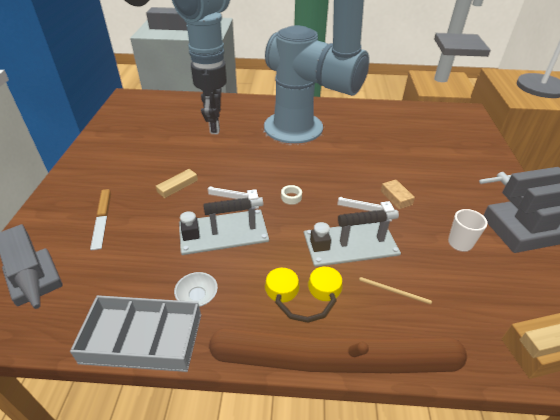

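```bash
python3 - <<'E'
from h import *
f=pickle.load(open("pics/wrist5.pkl","rb"))
M=[(-.06,.09),(.06,.09),(.06,-.135),(-.06,-.135),(0,-.106)]
px=[(300,82,.01),(403,49,.01),(432,234,.01),(346,255,.01),(402,244,.077)]
B=[ray(f,*p)[:2] for p in px]
th,R,t=fit(M,B)
for s in (.45,.21,0):
    d=np.array([-np.sin(s),-np.cos(s)]);n=np.array([-np.cos(s),np.sin(s)])
    print(s,(R@(np.array([-.02,.062])+.095*d+.0045*n)+t).round(4))
print("tip",ray(f,329,215,.1))
f=pickle.load(open("pics/scene5.pkl","rb")); img=f["image"]
# left plunger/ top check
E
```

```text
yaw 0.28727333967645635 o [ 0.54370332 -0.14171747] res mm [[-2.2, 1.3], [1.7, 2.1], [1.5, 1.9], [-3.5, -2.6], [2.5, -2.7]]
0.45 [ 0.4871 -0.1809]
0.21 [ 0.5098 -0.183 ]
0 [ 0.5296 -0.1803]
tip [ 0.48706508 -0.20008289  0.1       ]
```

```bash
python3 -m handwheel '[[0.002,0,0.04,0.005,0,0],[0.004,0,0.08,0.01,0,0],[0.004,0,0.12,0.01,0,0],[0.004,0,0.153,0.01,0,0],[0.004,0.005,0.153,0.01,0,0],[0.004,0.015,0.153,0.01,0,0],[0.004,0.025,0.153,0.01,0,0],[0.004,0.025,0.153,0.01,0,0]]'; python3 -m handwheel '[[0,0.005,0,0,0,0],[0,0.01,0,0,0,0],[0,0.014,0,0,0,0],[0,0.014,0,0,0,0]]'
```

```text
clock: 10.55
tool_pos: [0.47, -0.1805, 0.087]
eef_rot: [[-0.005, 1.0, 0.005], [1.0, 0.005, -0.006], [-0.006, 0.005, -1.0]]
ft_force: [0.1, 0.4, 0.4]
finger_gap: -0.0002
clock: 10.95
tool_pos: [0.484, -0.181, 0.0873]
eef_rot: [[-0.005, 1.0, 0.004], [1.0, 0.005, -0.007], [-0.007, 0.004, -1.0]]
ft_force: [-4.0, -1.3, 1.2]
finger_gap: 0.0
```

```bash
python3 -m handwheel '[[0,0.002,0.002,0,0,0],[0,0.004,0.003,0,0,0],[0,0.006,0.003,0,0,0],[0,0.007,0.003,0,0,0],[0,0.007,0.003,0,0,0]]'; python3 -m handwheel '[[0,0.0015,0,0,0,0],[0,0.003,0,0,0,0],[0,0.004,0,0,0,0]]'
```

```text
clock: 11.45
tool_pos: [0.4905, -0.1808, 0.084]
eef_rot: [[-0.005, 1.0, 0.003], [1.0, 0.005, -0.007], [-0.007, 0.003, -1.0]]
ft_force: [-5.7, -0.9, 3.1]
finger_gap: -0.0
clock: 11.75
tool_pos: [0.494, -0.1808, 0.0839]
eef_rot: [[-0.005, 1.0, 0.002], [1.0, 0.005, -0.007], [-0.007, 0.002, -1.0]]
ft_force: [-6.0, -0.9, 3.3]
finger_gap: -0.0002
```

```bash
python3 -m handwheel '[[0,0.0015,0,0,0,0],[0,0.003,0,0,0,0],[0,0.003,0,0,0,0]]'; python3 -m handwheel '[[0,0.0015,0,0,0,0],[0,0.003,0,0,0,0],[0,0.003,0,0,0,0]]'
```

```text
clock: 12.05
tool_pos: [0.4962, -0.1808, 0.0839]
eef_rot: [[-0.005, 1.0, 0.0], [1.0, 0.005, -0.007], [-0.007, 0.0, -1.0]]
ft_force: [-8.1, -1.8, 4.3]
finger_gap: -0.0001
clock: 12.35
tool_pos: [0.4964, -0.1807, 0.0836]
eef_rot: [[-0.005, 1.0, -0.005], [1.0, 0.005, -0.008], [-0.008, -0.005, -1.0]]
ft_force: [-11.9, -1.7, 9.0]
finger_gap: 0.0002
```

Stop found at x ≈ 0.496, as predicted for the good lever. I'll hold it firmly and measure the angle.

```bash
python3 -m handwheel '[[0,0.003,0,-0.005,0,0],[0,0.005,0,-0.005,0,0],[0,0.006,0,-0.005,0,0],[0,0.006,0,-0.005,0,0],[0,0.006,0,-0.005,0,0],[0,0.006,0,-0.005,0,0]]'; python3 - <<'E'
from h import *
from rig import telemetry, viewer
f=viewer.grab_frame("wrist"); pickle.dump(f,open(f"pics/wrist6.pkl","wb"))
cv2.imwrite(f"pics/wrist6.png",f["image"][:,:,::-1])
E
```

```text
clock: 12.95
tool_pos: [0.4968, -0.1807, 0.0832]
eef_rot: [[-0.004, 1.0, -0.011], [1.0, 0.003, -0.009], [-0.009, -0.011, -1.0]]
ft_force: [-18.5, -2.5, 14.3]
finger_gap: -0.0004
```

View pics/wrist6.png

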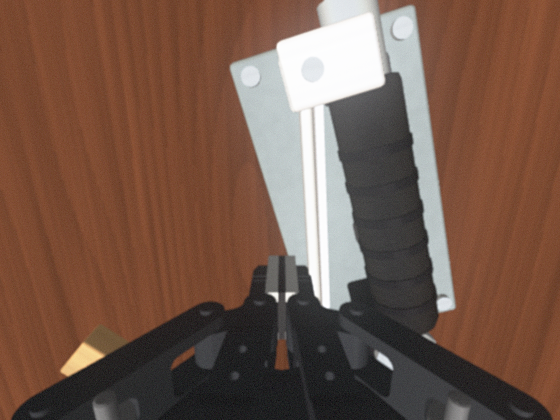

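```bash
python3 -m handwheel '[[0,-0.01,0,-0.01,0,0],[0,-0.03,0,-0.01,0,0],[0,-0.05,0,-0.01,0,0],[0,-0.06,0,-0.01,0,0],[0,-0.06,-0.045,-0.01,0,0],[0,-0.06,-0.09,-0.01,0,0],[0.01,-0.06,-0.12,-0.01,0,0],[0.05,-0.05,-0.13,-0.01,0,0],[0.095,-0.04,-0.13,-0.01,0,0],[0.14,-0.02,-0.13,-0.01,0,0]]'; python3 -m handwheel '[[0.03,0.03,0,0,0,0],[0.06,0.06,0,0,0,0],[0.09,0.08,0,0,0,0],[0.12,0.1,0,0,0,0],[0.134,0.107,0,0,0,0],[0.134,0.107,0,0,0,0]]';python3 - <<'E'
from h import *
from rig import telemetry, viewer
s=telemetry.state();print(s["tool_pos"],s["eef_rot"].round(3))
for n in ["wrist","scene"]:
    f=viewer.grab_frame(n); pickle.dump(f,open(f"pics/{n}7.pkl","wb"))
    cv2.imwrite(f"pics/{n}7.png",f["image"][:,:,::-1])
E
```

```text
clock: 14.0
tool_pos: [0.4793, -0.0383, 0.2135]
eef_rot: [[-0.002, 1.0, 0.003], [1.0, 0.002, -0.009], [-0.009, 0.003, -1.0]]
ft_force: [0.9, -1.3, -0.4]
finger_gap: 0.0002
clock: 14.6
tool_pos: [0.5873, 0.098, 0.2124]
eef_rot: [[-0.005, 1.0, 0.004], [1.0, 0.005, -0.008], [-0.008, 0.004, -1.0]]
ft_force: [0.1, -0.1, 0.2]
finger_gap: -0.0001
[0.58734056 0.09797414 0.2124064 ] [[-0.005  1.     0.004]
 [ 1.     0.005 -0.008]
 [-0.008  0.004 -1.   ]]
```

View pics/wrist7.png

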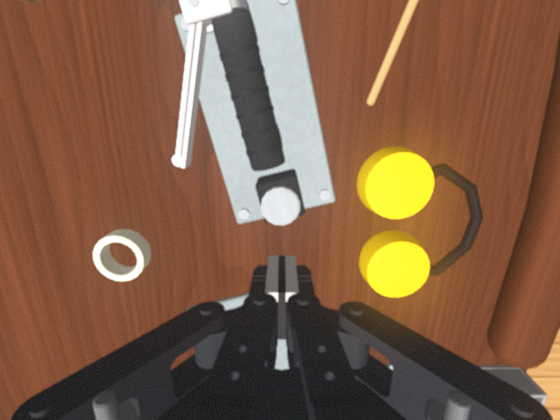

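View pics/scene7.png

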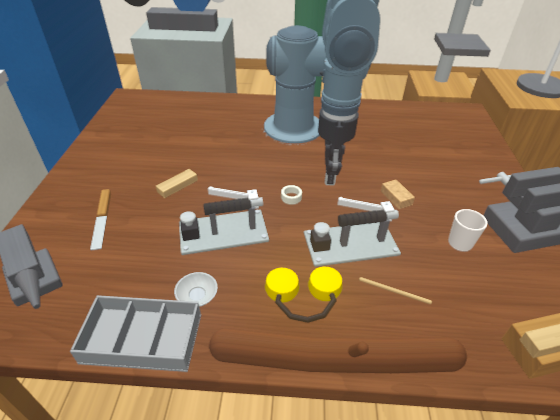

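```bash
python3 - <<'E'
from h import *
f=pickle.load(open("pics/wrist7.pkl","rb")); P=pts(f)
print(ray(f,281,206,.077),P[206,281])
m=(P[...,2]>.07)&(P[...,2]<.085); m[:180]=0;m[235:]=0;m[:,:255]=0;m[:,310:]=0
print(m.sum(),P[m].mean(0),P[m].min(0),P[m].max(0))
E
```

```text
[0.58745527 0.09282055 0.077     ] [0.58745348 0.09294364 0.07740969]
1195 [0.58666935 0.09279681 0.07655932] [0.56834148 0.07259619 0.07003847] [0.60474476 0.11034454 0.07939109]
```

```bash
python3 -m handwheel '[[-0.004,0,0.02,0,0,0],[-0.0045,0,0.06,0,0,0],[-0.0045,0,0.1,0,0,0],[-0.0045,0,0.12,0,0,0],[-0.0045,0,0.128,0,0,0],[-0.0045,0,0.13,0,0,0]]'; python3 -m handwheel '[[0,0,0.002,0,0,0],[0,0,0.004,0,0,0],[0,0,0.006,0,0,0],[0,0,0.008,0,0,0],[0,0,0.008,0,0,0]]'
```

```text
clock: 15.3
tool_pos: [0.5856, 0.0889, 0.0823]
eef_rot: [[-0.001, 1.0, 0.002], [1.0, 0.001, -0.009], [-0.009, 0.002, -1.0]]
ft_force: [0.1, 0.4, 0.8]
finger_gap: 0.0001
clock: 15.8
tool_pos: [0.5866, 0.0889, 0.0751]
eef_rot: [[-0.001, 1.0, 0.004], [1.0, 0.001, -0.009], [-0.009, 0.004, -1.0]]
ft_force: [0.3, -0.5, 1.6]
finger_gap: 0.0001
```

```bash
python3 -m handwheel '[[0,0,0.002,0,0,0],[0,0,0.004,0,0,0],[0,0,0.006,0,0,0],[0,0,0.007,0,0,0],[0,0,0.007,0,0,0]]'; python3 -m handwheel '[[0,0,0.002,0,0,0],[0,0,0.004,0,0,0],[0,0,0.005,0,0,0]]'
```

```text
clock: 16.3
tool_pos: [0.5866, 0.0888, 0.0678]
eef_rot: [[-0.001, 1.0, 0.004], [1.0, 0.001, -0.009], [-0.009, 0.004, -1.0]]
ft_force: [0.1, 0.1, 1.1]
finger_gap: 0.0002
clock: 16.6
tool_pos: [0.5869, 0.0888, 0.0649]
eef_rot: [[-0.001, 1.0, 0.005], [1.0, 0.001, -0.009], [-0.009, 0.005, -1.0]]
ft_force: [-7.8, -1.7, 23.4]
finger_gap: 0.0005
```

```bash
python3 -m handwheel '[[0,0,0.003,0,0,0],[0,0,0.004,0,0,0],[0,0,0.004,0,0,0]]'; python3 -m handwheel '[[0,0,-0.02,0,0,0],[0,0,-0.06,0,0,0],[0,0,-0.1,0,0,0],[0,0,-0.14,0,0,0],[0,-0.03,-0.15,0,0,0],[0,-0.07,-0.15,0,0,0],[0,-0.1,-0.15,0,0,0],[0,-0.1,-0.15,0,0,0]]';python3 - <<'E'
from h import *
from rig import telemetry, viewer
for n in ["wrist","scene","top"]:
    f=viewer.grab_frame(n); pickle.dump(f,open(f"pics/{n}8.pkl","wb"))
    cv2.imwrite(f"pics/{n}8.png",f["image"][:,:,::-1])
E
```

```text
clock: 16.9
tool_pos: [0.5869, 0.0889, 0.0648]
eef_rot: [[-0.001, 1.0, 0.007], [1.0, 0.001, -0.009], [-0.009, 0.007, -1.0]]
ft_force: [-10.5, -0.9, 29.0]
finger_gap: -0.0001
clock: 17.7
tool_pos: [0.481, 0.0903, 0.2131]
eef_rot: [[-0.002, 1.0, 0.002], [1.0, 0.002, -0.009], [-0.009, 0.002, -1.0]]
ft_force: [1.1, -0.3, 0.1]
finger_gap: -0.0001
```

View pics/wrist8.png

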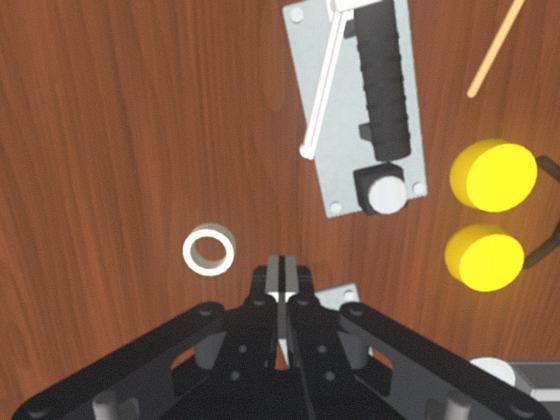

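View pics/scene8.png

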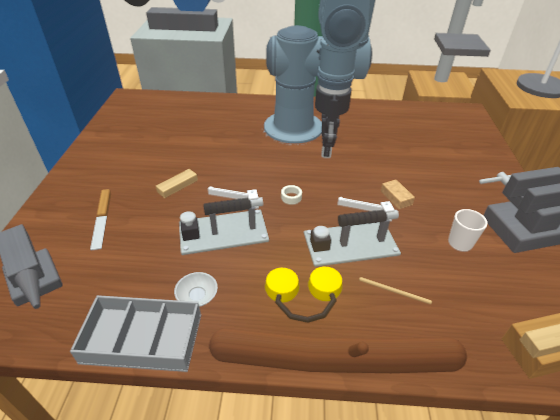

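View pics/top8.png

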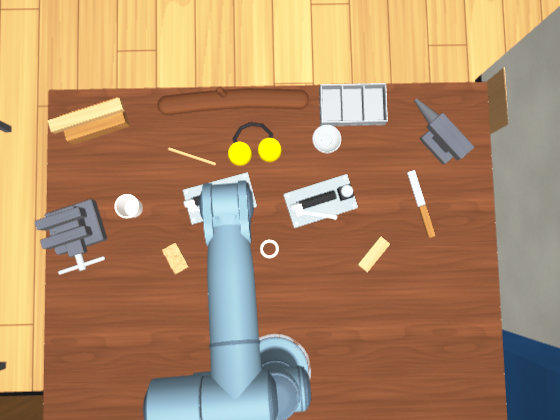

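```bash
python3 - <<'E'
from h import *
f=pickle.load(open("pics/wrist8.pkl","rb")); P=pts(f)
print("L plunger z",np.median(P[188:204,380:396,2]), "tip",ray(f,307,153,.1))
f0=pickle.load(open("pics/scene0.pkl","rb"));f8=pickle.load(open("pics/scene8.pkl","rb"))
P0=pts(f0);P8=pts(f8)
for n,(u,v) in dict(Lpl=(321,230),Rpl=(188,217)).items(): print(n,P0[v-3:v+4,u-3:u+4,2].max(),P8[v-3:v+4,u-3:u+4,2].max())
d=np.abs(f0["image"].astype(int)-f8["image"]).sum(-1)>60; d[:175]=0
n,l,s,c=cv2.connectedComponentsWithStats(d.astype(np.uint8))
print([(s[i].tolist()) for i in range(1,n) if s[i][4]>4])
E
```

```text
L plunger z 0.0652801814518879 tip [0.50212616 0.13719744 0.1       ]
Lpl 0.07875831544287776 0.06652795939610337
Rpl 0.07838151894522974 0.7730895386563259
[[314, 222, 16, 6, 64], [313, 229, 17, 10, 99]]
```

```bash
python3 -c "
from rig import env
print(env.finish_job())"
```

```text
the job is handed in; nothing more can be done
None
```

I checked both levers and handed the job in at about 18 s of the 61 s; no verdict came back.

- **Left control (worn):** with the fingers shut, I pressed its lever from the outside. It went right to the bar: the blade lay within about 0.003 rad of the base plate's direction, at about 16 N. It sprang back when let go.
- **Right control (good):** its lever met a hard stop well short of the bar, at the finger position predicted for about 0.24 rad, with about 18 N on it. I did not measure the blade angle itself. It also sprang back.
- **Lock-off plunger:** I pressed the left one down until the force rose to 29 N. Its top now reads 65.3 mm above the bench, against 65 mm for fully home.

**Last checks:** comparing the scene picture with the one from the start, only the left plunger had changed, so both levers were back, the right plunger was still up, and the loose things had not moved. The arm was clear of everything.

**Disagreements:**
- One depth reading at the right plunger gave 0.77 m. I took it for a stray pixel, since the image there was unchanged.
- The force while the plunger travelled read only 1 to 2 N, below the expected 4 N or so.

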